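# Reset the filter timer under the push-latch cover of a fume extractor

## Task

The fume extractor on the sign painter's bench has a new filter, so reset its filter timer: press the blue service cover on its top to pop it open, push the amber button underneath fully down and keep it down for three seconds, then push the cover shut until it latches again. Press with the fingertips, without ramming, shoving or lifting the machine, and leave the jars, the bottle, the tape, the cup and the brush where they are.

Things in the scene. Friction and masses are not known exactly. Their poses are not given: they have to be found in the camera images.
- extractor: bench fume extractor, a cream box 260 mm deep (x), 320 mm wide (y), 170 mm tall, about 4.5 kg, loose on rubber feet, louvred front facing its own -x; origin at the centre of its underside, z up. The service cover lies on the right of the front half of its flat top (seen from its front), over a well 36 mm deep, 73 (x) by 106 mm (y). The knob (14 mm tall) and switch left of it are not needed
- cover (a joint): hinge angle of the blue service cover, rad: 0 (to 0.02) latched shut, 1.45 fully open, nearly upright, -0.09 pressed in to its stop. A plate 66 mm (x) by 100 mm (y) by 4 mm with a 6 mm rim below; shut, its upper face is 7 mm above the machine's top. A spring opens it in about a second. A steel striker hangs 27 mm below its underside near the free edge, 28 mm off the middle to the extractor's -y
- cover_press (a point): middle of the black pad on the cover's outer face, 52 mm from the hinge line, 14 mm from the free edge; moves with the cover. Push-push latch: pressed in 4 mm here (about 2 N; stop at 4.7 mm) and let go, a shut cover swings open. Swung down slowly from open (1 to 4 N), pressed in as far and let go, it stays latched at 0. Pressed in less, it stays shut, or springs open again if it was open
- cover_hinge (a point): middle of the cover's hinge line, on the machine, 5 mm above its top; the line runs along the extractor's y. Shut, the cover lies from here towards the extractor's own -x (front); open, it stands up over the hinge line, its outer face looking towards the extractor's +x (rear). Behind it the machine's top is free, but for the red jar, 110 mm or more to the left of the cover's middle
- reset (a joint): travel of the amber timer reset button, m: 0 up, 0.005 fully down; springs back; 5 N holds it fully down
- reset_top (a point): middle of the amber button's top, 24 mm across; 4 mm below the machine's top, in the well, 40 mm in front of the hinge line; moves down with the button. Covered while the cover is shut
- jar_red: small red paint jar with a white lid, 44 mm across, 50 mm tall, standing on the rear left of the extractor's top; origin at the centre of its underside
- jar_yellow: yellow paint jar with a white lid, 64 mm across, 85 mm tall, on the bench beside the extractor; origin at the centre of its underside
- jar_blue: blue paint jar with a white lid, 56 mm across, 70 mm tall, on the bench beside the extractor; origin at the centre of its underside
- dropper: white dropper bottle with a green nozzle, 36 mm across, 92 mm tall, on the bench beside the extractor; origin at the centre of its underside
- tape: roll of masking tape lying flat, 90 mm across, 25 mm tall, on the bench beside the extractor; origin at the centre of its underside
- cup: white plastic cup, 72 mm across the rim, 80 mm tall, on the bench in front and to the left; origin at the centre of its underside
- brush: paint brush 200 mm long lying on the bench in front and to the right, its handle towards its own -x; origin at its middle, on the bench

How it is judged:
By the outcome, as a careful person would: the job done as asked, in the order asked, and still so for the second after the job is handed in, with the robot touching nothing.
It also fails if it takes over 54 s, if anything falls off the work surface, if the arm or the gripper's body presses on something with over 40 N, if the wrist force passes 120 N, or if a joint passes its speed limit or range.

## Robot

A 6-joint arm with a two-finger parallel gripper is mounted at the origin on the work surface. World frame = base frame: x ahead of the robot, y to its left, z up, the work surface at z = 0. Lengths are in mm, angles in degrees, forces in N, time in s.
With the tool pointing down it reaches from about 350 to 850 mm from the base axis. Payload 8.1 kg.
Tool frame: the origin (TCP) lies at the very end of the fingers, on their centre line; the grasp point (between the pads) lies r.tcp_to_grasp behind it (r.tcp_to_grasp is the distance from the TCP to the grasp point, in mm); z points along the fingers, y is the line along which they close (so a half turn about z gives the same grasp; the last joint's range is limited). The gripper opens to 85 mm and grips with 20 to 120 N. Pads are 22 mm wide; open, the fingers measure 114 mm over their backs; the gripper's body (76 mm by 85 mm) begins 54 mm behind the grasp point. The pads swing forward as they close: fully open they stand 13 mm farther back than shut.
Start: joints at [60.539, 7.471, 85.268, -0, 87.261, -4.893], TCP at [249.448, 545.693, 231.292] pointing down, gripper open.
Joint ranges: [-169.43, 169.43], [-51.17, 129.36], [1.28, 143.12], [-76.62, 256.62], [0, 156.53], [-152.29, 152.29]. Speed limits (degrees/s): [136.94, 136.94, 159.86, 180, 180, 180].

## Interface

Orientations are given as [roll, pitch, yaw] about the fixed x, y, z axes, in that order (R = Rz(yaw) Ry(pitch) Rx(roll)).
In Python, from bench import r gives the robot as it stands.
- The arm moves only by the shell command python3 -m handwheel 'ROWS' [OPENING] [FORCE]. ROWS is JSON, a list of rows, each a list of 4 numbers: the shift along the tool's x, y, z in m, then the turn about the tool's z in degrees. A call has 1 to 10 rows; each row shifts and turns the commanded pose from where the row before left it, along the tool's axes as they then stand; what a row does not reach is not made up. A row lasts 1/10 s, in which the tool goes at most 50 mm and 8.59 degrees, less where a joint would pass 70% of its speed; a pose out of reach is approached as far as the arm can. A call is refused whole if a number of a shift passes 0.05 or a number of a turn 8.59, either way. A call with a gripper value outside its range is refused whole. OPENING is the finger opening in m, from 0 to 0.0854, set as the call begins (- or left out, the last holds). The fingers move at their own pace and stop on an object; FORCE is the grip in N (left out, the last holds). Time passes only in rows, so rows that do not move let the fingers close. It gives the time, the measured TCP pose, the force, the opening and the grip force at its end, in the units of the state.
- r.sense(): the state, without advancing time (a new reading comes with each control period).
- r.snapshot(name): name is "scene" or "top" or "wrist"; returns the picture (480x640x3 uint8, red, green, blue); there is no depth.
- r.camera_params(name): a dict with "fx", "fy", "cx", "cy" (pixels), "R" (3x3) and "t" (3): a world point X has camera coordinates R X + t; the wrist camera has in their place "mount" (4x4, takes a point from camera to tool coordinates, whose origin is the TCP and whose axes are the flange's). Camera axes: x right, y down, z forward; pixel columns grow to the right and rows downward; lengths in mm; the calibration is good to about 2 mm. A picture is of the moment at which its call begins: read the wrist's pose just before it. camera_params takes no time and is no camera call.
- r.hand_in(): hands the job in; it is judged then, once.
The state is a dict: "time": time; "joint_pos": joint angles; "qd": joint speeds; "joint_efforts": joint torques, N m; "tool_pos": TCP position; "tcp_rot": TCP orientation; "ft_force": force on the tool from outside, world axes, zero at the start; "wrist_torque": the same for the moment, N m; "finger_gap": finger opening in mm; "grip_force": force on a finger pad.
Only numpy, scipy, OpenCV 4.12 (cv2) and the standard library are available. Lean on these libraries where they do the work, as an engineer would, in place of code of your own. Each camera call takes 0.05 s, during which the arm holds its last target. There are 200 camera calls.

## Working session

There is one attempt and no reset: what is moved stays moved. The work goes in short steps, Python scripts to look and compute and a shell command to move; the robot and the scene stay as the last step left them, time stands still between calls to the robot, and variables do not carry over. Pictures are saved under pics/ and viewed, at most 10 in all, crops included, and the job is handed in when it is done.

```bash
ls; mkdir -p pics
python3 - <<'E'
from bench import r
import cv2,numpy as np
s=r.sense();print(s['time'],s['tool_pos'],s['tcp_rot'],s['finger_gap'],s['ft_force'],r.tcp_to_grasp)
a=r.snapshot("scene");b=r.snapshot("top")
for n,i in(("scene",a),("top",b)):cv2.imwrite(f"pics/{n}0.png",i[:,:,::-1]);print(n,r.camera_params(n))
print(r.camera_params("wrist"))
E
```

```text
pics
0.0 [249.15731904 545.19701471 230.21072192] [-1.79890987e+02 -9.82456693e-03  1.55433062e+02] 85.60119779165935 [ 0.87998352 -0.10733366 -0.48998709] 18.700000000000003
scene {'fx': 461.2074349302331, 'fy': 461.2074349302331, 'cx': 315.27113916062757, 'cy': 233.6140963240131, 'R': array([[-0.84257443,  0.53849497, -0.00956525],
       [ 0.35447819,  0.54110036, -0.76259794],
       [-0.4054794 , -0.64593619, -0.64680205]]), 't': array([ 406.31326421,  -96.19712456, 1313.92131279])}
top {'fx': 488.9856960835439, 'fy': 488.9856960835439, 'cx': 317.4858479935709, 'cy': 241.35322441642506, 'R': array([[-0.01909566, -0.99980713, -0.00458957],
       [-0.98859278,  0.019567  , -0.14933668],
       [ 0.14939768,  0.00168553, -0.98877575]]), 't': array([  24.91410801,  503.69907968, 1090.90896784])}
{'fx': 335.07025551912983, 'fy': 335.07025551912983, 'cx': 313.2353720325958, 'cy': 240.00337994737396, 'mount': array([[ 2.41916216e-04, -9.63425985e-01, -2.67974463e-01,
         6.83270875e+01],
       [ 9.99999935e-01,  3.04502110e-04, -1.91992341e-04,
        -1.35608758e+00],
       [ 2.66569199e-04, -2.67974399e-01,  9.63425996e-01,
        -1.42889664e+02],
       [ 0.00000000e+00,  0.00000000e+00,  0.00000000e+00,
         1.00000000e+00]])}
```

View pics/scene0.png

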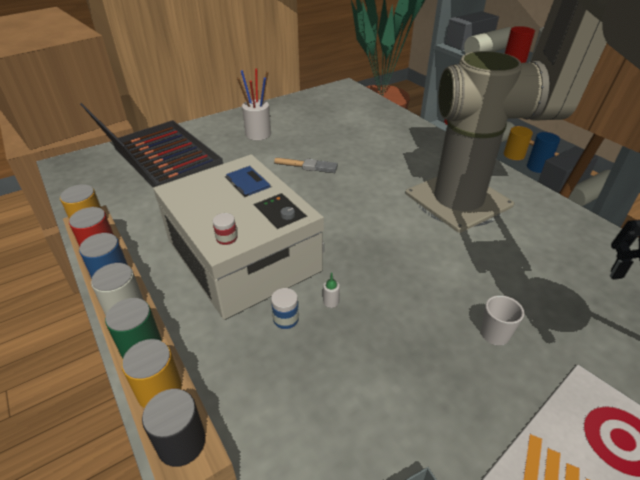

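View pics/top0.png

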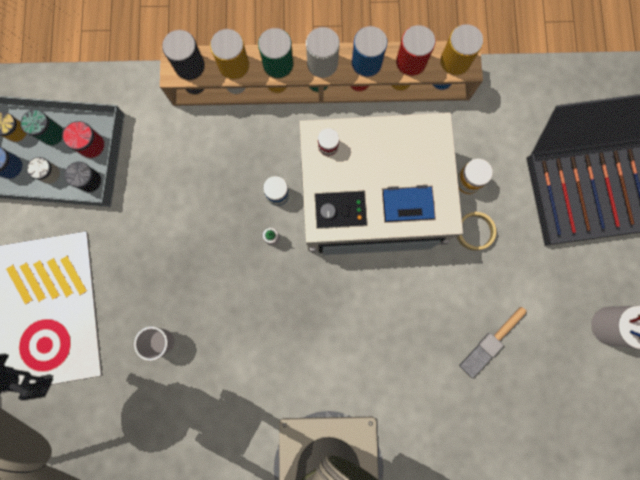

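Top view: the extractor's top has corners near (300,121), (452,113), (462,235) and (306,243). The blue cover spans columns 384–434 and rows 186–221, with its pad near (410,212). The red jar is at (328,140). The front faces the robot.

```bash
cat > h.py <<'E'
import numpy as np,cv2
from bench import r
def cam(name,s=None):
    c=r.camera_params(name);K=(c['fx'],c['fy'],c['cx'],c['cy'])
    if name!='wrist':
        R=np.array(c['R']);return K,R.T,-R.T@np.array(c['t'])
    M=np.array(c['mount']);Rt=rot(s['tcp_rot']);return K,Rt@M[:3,:3],Rt@M[:3,3]+s['tool_pos']
def rot(e):
    from scipy.spatial.transform import Rotation as Ro
    return Ro.from_euler('xyz',e,degrees=True).as_matrix()
def pix(C,u,v,z):
    K,R,o=C;d=R@np.array([(u-K[2])/K[0],(v-K[3])/K[1],1]);return o+d*(z-o[2])/d[2]
def blue(im):
    h=cv2.cvtColor(im,cv2.COLOR_RGB2HSV);return cv2.inRange(h,(100,120,50),(130,255,255))
E
python3 - <<'E'
from h import *
im=cv2.imread('pics/top0.png')[:,:,::-1].copy();C=cam('top')
m=blue(im);m[:170]=0;m[235:]=0;m[:,:375]=0;m[:,:375]=0;m[:,445:]=0
P=np.array([pix(C,u,v,177)[:2] for v,u in np.argwhere(m)],np.float32)
rc=cv2.minAreaRect(P);print(rc);print(cv2.boxPoints(rc))
for u,v in((300,121),(452,113),(462,235),(306,243)):print(pix(C,u,v,170))
print('pad',pix(C,410,212,177))
E
```

```text
((557.431640625, -172.05621337890625), (64.25523376464844, 98.43035888671875), 2.3826305866241455)
[[ 523.28577 -124.21921]
 [ 527.3778  -222.56448]
 [ 591.5775  -219.89322]
 [ 587.4855  -121.54794]]
[742.1359602   46.93836546 170.        ]
[ 753.165729 -274.98311   170.      ]
[ 491.38400599 -279.58812104  170.        ]
[481.20065711  38.31875342 170.        ]
pad [ 539.80887438 -174.72599468  177.        ]
```

```bash
python3 -m handwheel '[[-0.0258,-0.0278,0,0],[-0.0258,-0.0278,0,0],[-0.0258,-0.0278,0,0],[-0.0258,-0.0278,0,0],[-0.0258,-0.0278,0,0],[-0.0258,-0.0278,0,0],[-0.0258,-0.0278,0,0],[-0.0258,-0.0278,0,0],[-0.0258,-0.0278,0,0],[-0.0258,-0.0278,0,0]]' 0.0854
python3 -m handwheel '[[-0.0258,-0.0278,0,0],[-0.0258,-0.0278,0,0],[-0.0258,-0.0278,0,0],[-0.0258,-0.0278,0,0],[-0.0258,-0.0278,0,0],[-0.0258,-0.0278,0,0],[-0.0258,-0.0278,0,0],[-0.0258,-0.0278,0,0],[-0.0258,-0.0278,0,0],[-0.0258,-0.0278,0,0]]'
python3 -m handwheel '[[0,0,0,7.92],[0,0,0,7.92],[0,0,0,7.92],[0,0,0,7.92],[0,0,0,7.92],[0,0,0,7.92],[0,0,0,7.92],[0,0,0,7.92],[0,0,0,0]]'
python3 - <<'E'
from h import *
s=r.sense();im=r.snapshot('wrist');cv2.imwrite('pics/w1.png',im[:,:,::-1])
C=cam('wrist',s);m=blue(im)
n,l,st,_=cv2.connectedComponentsWithStats(m);k=1+np.argmax(st[1:,4]);print(st[k])
P=np.array([pix(C,u,v,177)[:2] for v,u in np.argwhere(l==k)],np.float32)
rc=cv2.minAreaRect(P);print(rc,cv2.boxPoints(rc));print(s['tool_pos'],s['tcp_rot'],s['ft_force'])
E
```

```text
time: 1.1
tool_pos: [368.4, 184.1, 231.0]
tcp_rot: [-180.0, -0.0, 155.4]
ft_force: [0.8, -0.3, 0.2]
finger_gap: 85.4
grip_force: 0.0
time: 2.1
tool_pos: [487.6, -176.1, 230.8]
tcp_rot: [180.0, -0.0, 155.4]
ft_force: [0.4, 0.8, 1.4]
finger_gap: 85.2
grip_force: 0.0
time: 3.0
tool_pos: [487.3, -174.4, 230.9]
tcp_rot: [-180.0, -0.0, 91.9]
ft_force: [-0.0, -0.4, 0.0]
finger_gap: 85.4
grip_force: 0.0
[  373   181   120   154 12460]
((557.6588134765625, -174.3239288330078), (66.82958221435547, 100.13127899169922), 2.1413826942443848) [[ 522.3966  -125.54181]
 [ 526.13806 -225.60318]
 [ 592.921   -223.10605]
 [ 589.17957 -123.04468]]
[ 487.29677366 -174.39864381  230.85575763] [-1.79957709e+02 -2.27264391e-02  9.19377856e+01] [-0.0401234  -0.42644524  0.04427784]
```

View pics/w1.png

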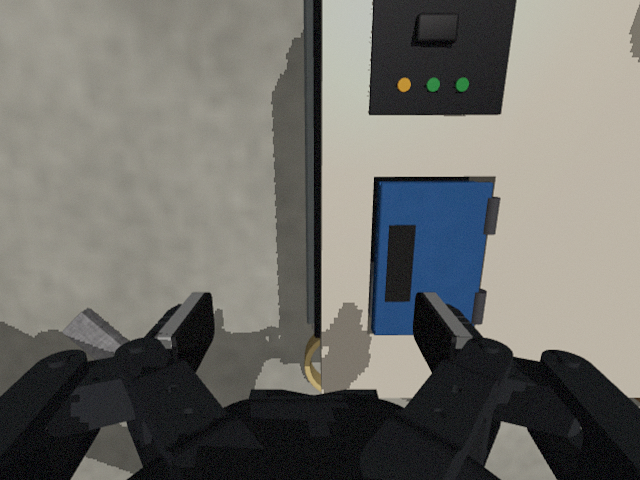

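Wrist view: the cover spans columns 373–493 with its pad at (400,262) and the hinges on the right. The right fingertip at (425,293) is over the pad in x. I'm descending now.

```bash
python3 -m handwheel '[[0,0.002,0.020,0],[0,0,0.020,0],[0,0,0.013,0],[0,0,0.004,0],[0,0,0,0]]'; python3 -m handwheel '[[0,0,0.002,0],[0,0,0.002,0],[0,0,0,0]]';  python3 -m handwheel '[[0,0,0.002,0],[0,0,0,0]]'
python3 - <<'E'
from h import *
s=r.sense();im=r.snapshot('wrist');cv2.imwrite('pics/w2.png',im[180:420,300:620,::-1].repeat(2,0).repeat(2,1));print(s['tool_pos'],s['ft_force'])
E
```

```text
time: 3.55
tool_pos: [489.2, -174.3, 173.8]
tcp_rot: [-179.9, -0.0, 92.1]
ft_force: [-0.6, -0.1, 0.2]
finger_gap: 85.5
grip_force: 0.0
time: 3.85
tool_pos: [489.8, -174.5, 170.7]
tcp_rot: [180.0, 0.0, 92.1]
ft_force: [0.2, 0.3, -0.2]
finger_gap: 85.7
grip_force: 0.0
time: 4.05
tool_pos: [489.5, -174.4, 168.2]
tcp_rot: [-180.0, -0.0, 92.1]
ft_force: [-0.8, 1.5, 0.9]
finger_gap: 85.4
grip_force: 0.0
[ 489.50594655 -174.42463194  168.20801018] [-0.81266248  1.48202218  0.93680372]
```

View pics/w2.png

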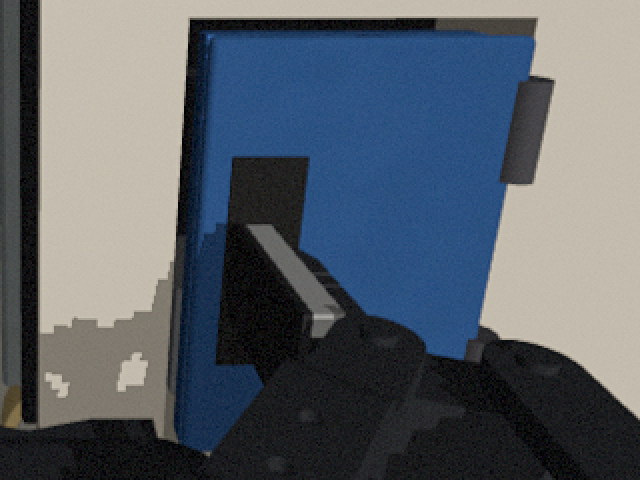

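The fingertip (crop 275,240) is over the black pad, just above it. I'll go down in small steps.

```bash
for i in 1; do python3 -m handwheel '[[0,0,0.0015,0],[0,0,0.0015,0]]'|sed -n 2,4p; python3 -m handwheel '[[0,0,0.0015,0],[0,0,0,0]]'|sed -n 2,4p;python3 -m handwheel '[[0,0,0.001,0],[0,0,0,0]]'|sed -n 2,4p; done
```

```text
tool_pos: [489.6, -174.5, 165.2]
tcp_rot: [180.0, 0.0, 92.1]
ft_force: [0.3, 0.4, 0.8]
tool_pos: [489.5, -174.4, 163.6]
tcp_rot: [-180.0, -0.0, 92.1]
ft_force: [0.3, 1.2, 2.2]
tool_pos: [489.6, -174.5, 162.8]
tcp_rot: [180.0, 0.0, 92.1]
ft_force: [-0.5, -0.6, 0.8]
```

```bash
python3 -m handwheel '[[0,0,0.001,0],[0,0,0,0]]'|sed -n 2,4p; python3 -m handwheel '[[0,0,0.001,0],[0,0,0,0]]'|sed -n 2,4p;python3 -m handwheel '[[0,0,0.001,0],[0,0,0,0]]'|sed -n 2,4p
```

```text
tool_pos: [489.6, -174.5, 161.7]
tcp_rot: [180.0, 0.0, 92.1]
ft_force: [0.5, 1.0, 0.5]
tool_pos: [489.6, -174.5, 160.7]
tcp_rot: [180.0, 0.0, 92.1]
ft_force: [-0.2, -0.4, 0.9]
tool_pos: [489.6, -174.4, 159.7]
tcp_rot: [180.0, 0.0, 92.1]
ft_force: [0.0, -1.8, 1.2]
```

```bash
python3 -m handwheel '[[0,0,0.001,0],[0,0,0,0]]'|sed -n 2,4p; python3 -m handwheel '[[0,0,0.001,0],[0,0,0,0]]'|sed -n 2,4p
python3 - <<'E'
from h import *
f=[]
for i in range(3):
    s=r.sense();f.append(s['ft_force']);im=r.snapshot('scene')
print(np.mean(f,0));cv2.imwrite('pics/s2.png',cv2.resize(im[140:270,130:350,::-1],None,fx=3.6,fy=3.6))
E
```

```text
tool_pos: [489.7, -174.5, 158.9]
tcp_rot: [180.0, 0.0, 92.1]
ft_force: [0.6, 0.2, 2.2]
tool_pos: [489.8, -174.5, 158.4]
tcp_rot: [180.0, 0.0, 92.1]
ft_force: [-2.5, 0.9, 5.3]
[-2.57878909  0.57041763  5.58668992]
```

View pics/s2.png

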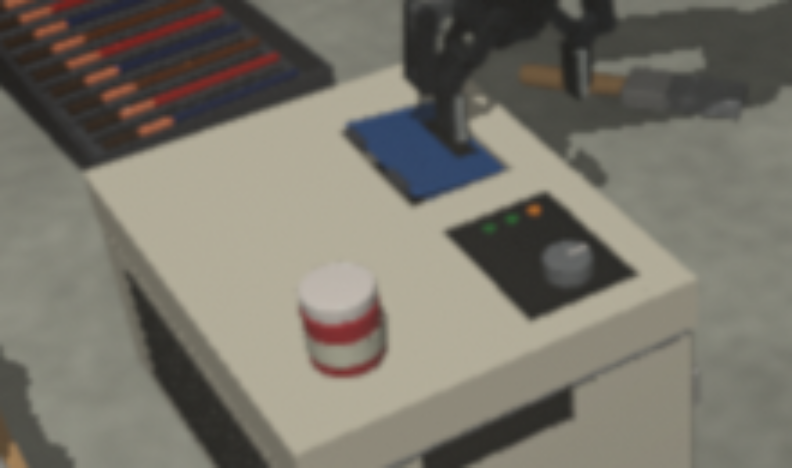

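The cover is at its stop: 5.6 N, and the plate sits flush. That puts the fingertips about 14 mm behind the TCP. Releasing upward and forward.

```bash
python3 -m handwheel '[[0,0,-0.01,0],[0,-0.005,-0.03,0],[0,-0.015,-0.04,0],[0,-0.02,-0.03,0],[0,0,0,0],[0,0,0,0],[0,0,0,0],[0,0,0,0],[0,0,0,0],[0,0,0,0]]'
python3 - <<'E'
from h import *
s=r.sense();im=r.snapshot('wrist');cv2.imwrite('pics/w3.png',im[:,:,::-1]);print(s['tool_pos'])
E
```

```text
time: 6.85
tool_pos: [449.4, -175.7, 266.9]
tcp_rot: [-179.9, -0.0, 92.1]
ft_force: [-0.8, -0.3, -0.2]
finger_gap: 85.3
grip_force: 0.0
[ 449.40792953 -175.65771909  266.90860768]
```

View pics/w3.png

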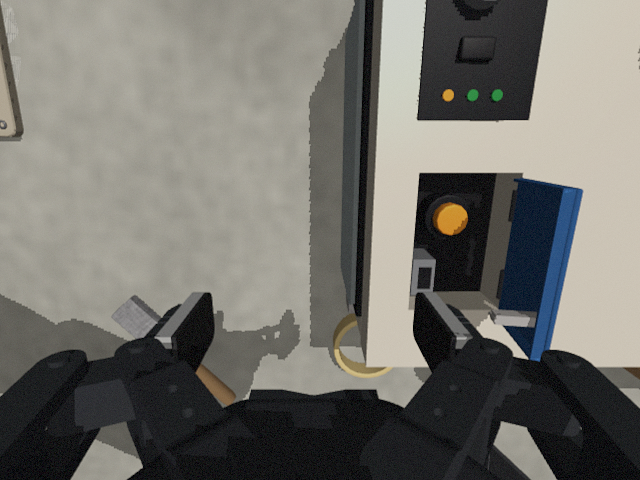

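The cover is open. The amber button is at (452,218), offset from the striker at (510,315), and the latch post is at (423,270).

Run:
```python
from h import *
s=r.sense();C=cam('wrist',s)
im=cv2.imread('pics/w3.png');h=cv2.cvtColor(im,cv2.COLOR_BGR2HSV);m=cv2.inRange(h,(10,150,120),(25,255,255));m[:150]=0
n,l,st,c=cv2.connectedComponentsWithStats(m[:300]);k=1+np.argmax(st[1:,4]);print(st[k],c[k])
print(pix(C,452,219,166),pix(C,*c[k],165))
for p in((412,250),(435,295)):print(pix(C,*p,165))
```

```text
[437 203  31  32 778] [451.4562982  218.41645244]
[ 550.77169606 -156.83667568  166.        ] [ 550.73109238 -156.60485609  165.        ]
[ 524.17005399 -182.23432089  165.        ]
[ 546.7580316  -218.86754012  165.        ]
```

```bash
python3 -m handwheel '[[0.005,0.016,0,0],[0.005,0.016,0,0],[0.0053,0.016,0,0],[0,0,0.025,0],[0,0,0.025,0],[0,0,0.02,0],[0,0,0,0]]'; python3 -m handwheel '[[0,0,0.01,0],[0,0,0.01,0],[0,0,0.008,0],[0,0,0.004,0],[0,0,0,0]]'
python3 - <<'E'
from h import *
s=r.sense();im=r.snapshot('wrist');cv2.imwrite('pics/w4.png',im[:,:,::-1]);print(s['tool_pos'],s['ft_force'])
E
```

```text
time: 7.6
tool_pos: [495.0, -157.9, 194.0]
tcp_rot: [-179.7, -0.2, 92.1]
ft_force: [0.4, 0.2, -0.0]
finger_gap: 85.4
grip_force: 0.0
time: 8.1
tool_pos: [496.6, -158.7, 165.2]
tcp_rot: [-179.9, -0.0, 92.1]
ft_force: [-0.5, -0.0, 0.5]
finger_gap: 85.2
grip_force: 0.0
[ 496.64299921 -158.74620278  165.18099977] [-0.52740961 -0.04482269  0.48780208]
```

View pics/w4.png

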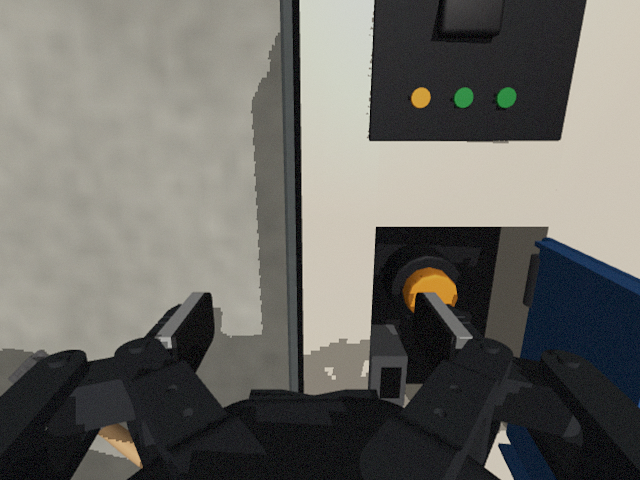

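The finger (430,300) is over the button (430,288), clear of the latch post. The other finger is in front of the machine, and the cover isn't touched.

```bash
python3 -m handwheel '[[0,0,0.006,0],[0,0,0.004,0],[0,0,0.002,0],[0,0,0.002,0],[0,0,0.001,0],[0,0,0,0]]'|sed -n 2,4p; python3 -m handwheel '[[0,0,0.001,0],[0,0,0.001,0],[0,0,0,0]]'|sed -n 2,4p; python3 -m handwheel '[[0,0,0.001,0],[0,0,0,0]]'|sed -n 2,4p
```

```text
tool_pos: [497.0, -158.9, 150.9]
tcp_rot: [-180.0, 0.0, 92.1]
ft_force: [-1.9, 0.3, 2.8]
tool_pos: [497.1, -158.9, 148.9]
tcp_rot: [180.0, 0.0, 92.1]
ft_force: [-2.5, 0.6, 3.5]
tool_pos: [497.2, -158.9, 147.9]
tcp_rot: [180.0, 0.0, 92.1]
ft_force: [-2.4, 0.7, 4.3]
```

```bash
python3 -m handwheel '[[0,0,0.001,0],[0,0,0,0]]'|sed -n 2,4p; python3 -m handwheel '[[0,0,0.001,0],[0,0,0,0]]'|sed -n 2,4p; python3 -m handwheel '[[0,0,0.0007,0],[0,0,0,0]]'|sed -n 1,5p
```

```text
tool_pos: [497.3, -158.9, 147.7]
tcp_rot: [180.0, 0.0, 92.1]
ft_force: [-4.9, 2.3, 9.9]
tool_pos: [497.4, -159.0, 147.5]
tcp_rot: [179.9, 0.0, 92.1]
ft_force: [-8.4, 3.3, 16.2]
time: 9.85
tool_pos: [497.4, -159.0, 147.4]
tcp_rot: [179.9, 0.0, 92.1]
ft_force: [-11.0, 3.8, 19.8]
finger_gap: 85.7
```

Bottomed out on a hard stop. I'll ease slightly and hold well over 3 s.

```bash
python3 -m handwheel '[[0,0,-0.0007,0],[0,0,0,0],[0,0,0,0],[0,0,0,0],[0,0,0,0],[0,0,0,0],[0,0,0,0],[0,0,0,0],[0,0,0,0],[0,0,0,0]]'; for i in 1 2 3; do python3 -m handwheel '[[0,0,0,0],[0,0,0,0],[0,0,0,0],[0,0,0,0],[0,0,0,0],[0,0,0,0],[0,0,0,0],[0,0,0,0],[0,0,0,0],[0,0,0,0]]'|sed -n 1,4p; done
```

```text
time: 10.85
tool_pos: [497.3, -159.0, 147.5]
tcp_rot: [179.9, 0.0, 92.1]
ft_force: [-8.7, 3.4, 16.3]
finger_gap: 85.5
grip_force: 7.8
time: 11.85
tool_pos: [497.4, -159.0, 147.5]
tcp_rot: [179.9, 0.0, 92.1]
ft_force: [-8.9, 2.1, 15.3]
time: 12.85
tool_pos: [497.3, -159.0, 147.5]
tcp_rot: [179.9, 0.0, 92.1]
ft_force: [-9.5, 3.5, 15.7]
time: 13.85
tool_pos: [497.4, -159.0, 147.5]
tcp_rot: [179.9, 0.0, 92.1]
ft_force: [-8.6, 3.2, 16.3]
```

Held down more than 4 s. Next I'll retreat, move behind the cover and work out the closing arc.

```bash
python3 -m handwheel '[[0,0,-0.005,0],[0,0,-0.02,0],[0,0,-0.03,0],[0,0,-0.04,0],[0,0,-0.025,0],[0,0,0,0]]'|sed -n 1,4p; python3 -m handwheel '[[-0.007,0.025,0,0],[-0.007,0.025,0,0],[-0.005,0.022,0,0],[0,0,0,0],[0,0,0,0]]' |sed -n 1,4p
python3 - <<'E'
from h import *
s=r.sense();im=r.snapshot('wrist');cv2.imwrite('pics/w5.png',im[:,:,::-1]);print(s['tool_pos'])
th=np.radians([83,78,72,66,60,54,48,42,36,30,24,18,12,6,0]);rho=np.interp(th,[0,1.45],[58,50])
x=591-rho*np.cos(th)+2*np.sin(th)-42.7;z=175+rho*np.sin(th)+2*np.cos(th)-14
for a,b,c in zip(np.degrees(th),x,z):print(round(a),round(b,1),round(c,1))
print(np.round(np.c_[np.diff(x),-np.diff(z)],1).tolist())
E
```

```text
time: 14.45
tool_pos: [499.0, -159.7, 270.4]
tcp_rot: [179.6, 0.2, 92.1]
ft_force: [0.9, 0.5, 0.3]
time: 14.95
tool_pos: [569.2, -175.0, 264.0]
tcp_rot: [-179.9, -0.1, 92.1]
ft_force: [0.1, -0.1, -0.4]
[ 569.18081646 -175.04834784  263.96948168]
83 544.2 210.9
78 539.8 210.8
72 534.4 210.2
66 529.1 209.0
60 523.9 207.2
54 518.9 204.9
48 514.1 202.0
42 509.5 198.6
36 505.4 194.7
30 501.6 190.3
24 498.2 185.5
18 495.4 180.3
12 493.1 174.8
6 491.4 169.0
0 490.3 163.0
[[-4.4, 0.1], [-5.3, 0.6], [-5.3, 1.2], [-5.2, 1.8], [-5.0, 2.3], [-4.8, 2.9], [-4.5, 3.4], [-4.2, 3.9], [-3.8, 4.4], [-3.3, 4.8], [-2.8, 5.2], [-2.3, 5.5], [-1.7, 5.8], [-1.1, 6.0]]
```

View pics/w5.png

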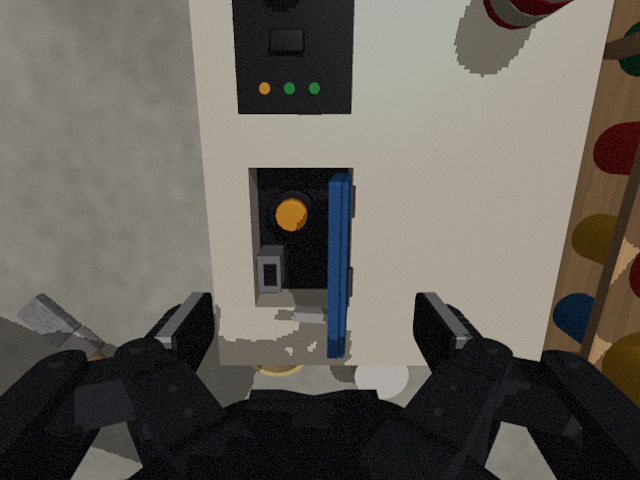

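The open cover (columns 330–352) stands between the two fingers, and the button is back up. Lowering behind it.

```bash
python3 -m handwheel '[[0,0,0.015,0],[0,0,0.02,0],[0,0,0.015,0],[0,0,0.004,0],[0,-0.005,0,0],[0,-0.008,0,0],[0,-0.007,0,0],[0,0,0,0]]'|sed -n 1,4p
```

```text
time: 15.8
tool_pos: [549.1, -176.3, 212.9]
tcp_rot: [179.9, 0.0, 92.0]
ft_force: [0.4, -0.2, -0.8]
```

```bash
python3 -m handwheel '[[0,-0.0025,0.001,0],[0,-0.0025,0.001,0],[0,-0.0022,0,0],[0,-0.0022,0.0001,0],[0,-0.0026,0.0003,0],[0,-0.0027,0.0003,0],[0,-0.0026,0.0006,0],[0,-0.0027,0.0006,0],[0,-0.0026,0.0009,0],[0,-0.0026,0.0009,0]]'|sed -n 1,4p
python3 -m handwheel '[[0,-0.0025,0.0011,0],[0,-0.0025,0.0012,0],[0,-0.0024,0.0014,0],[0,-0.0024,0.0015,0],[0,-0.0023,0.0017,0],[0,-0.0023,0.0017,0],[0,-0.0021,0.0019,0],[0,-0.0021,0.0019,0]]'|sed -n 1,4p
python3 - <<'E'
from h import *
s=r.sense();im=r.snapshot('wrist');cv2.imwrite('pics/w6.png',im[:,:,::-1]);print(s['tool_pos'])
E
```

```text
time: 16.8
tool_pos: [524.3, -176.8, 206.1]
tcp_rot: [180.0, -0.0, 92.1]
ft_force: [1.7, -0.2, -0.0]
time: 17.6
tool_pos: [505.7, -177.6, 193.6]
tcp_rot: [180.0, 0.0, 92.1]
ft_force: [0.8, -0.4, -0.2]
[ 505.72951754 -177.56314155  193.59507991]
```

View pics/w6.png

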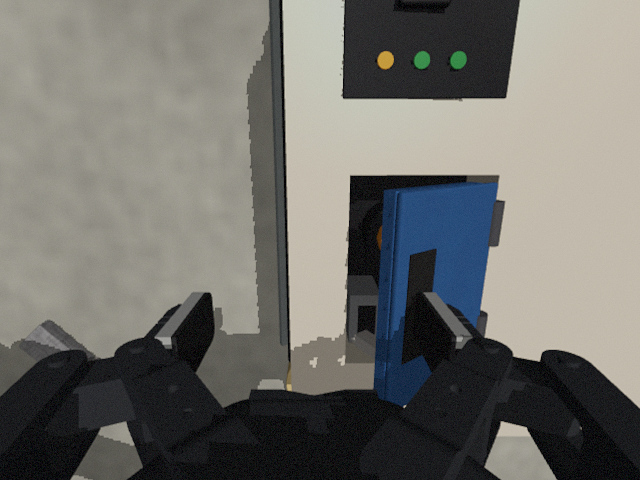

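The cover is coming down under the fingertip, which is at the pad (425,300). I'm continuing the arc.

```bash
python3 -m handwheel '[[0,-0.0019,0.0022,0],[0,-0.0019,0.0022,0],[0,-0.0016,0.0024,0],[0,-0.0017,0.0024,0],[0,-0.0014,0.0026,0],[0,-0.0014,0.0026,0],[0,-0.0011,0.0027,0],[0,-0.0012,0.0028,0],[0,-0.0008,0.0029,0],[0,-0.0009,0.0029,0]]'|sed -n 1,4p
python3 -m handwheel '[[0,-0.0005,0.002,0],[0,-0.0006,0.002,0],[0,0,0.001,0],[0,0,0,0]]'|sed -n 1,4p
python3 -m handwheel '[[0,0,0.001,0],[0,0,0.001,0],[0,0,0,0]]'|sed -n 1,4p
```

```text
time: 18.65
tool_pos: [492.0, -178.1, 167.9]
tcp_rot: [180.0, 0.0, 92.1]
ft_force: [2.1, -0.1, 2.6]
time: 19.05
tool_pos: [490.7, -178.1, 162.7]
tcp_rot: [-180.0, -0.0, 92.1]
ft_force: [0.7, 0.3, 1.8]
time: 19.35
tool_pos: [490.7, -178.1, 160.8]
tcp_rot: [-180.0, -0.0, 92.1]
ft_force: [-0.3, 0.0, 1.1]
```

```bash
python3 -m handwheel '[[0,0,0.001,0],[0,0,0.001,0],[0,0,0,0]]'|sed -n 2,4p
python3 -m handwheel '[[0,0,0.001,0],[0,0,0,0]]'|sed -n 2,4p;python3 -m handwheel '[[0,0,0.0005,0],[0,0,0,0],[0,0,0,0]]'|sed -n 2,4p
```

```text
tool_pos: [490.8, -178.1, 158.9]
tcp_rot: [-180.0, -0.0, 92.1]
ft_force: [-1.3, 0.6, 2.8]
tool_pos: [490.9, -178.2, 158.5]
tcp_rot: [180.0, 0.0, 92.1]
ft_force: [-3.4, 1.8, 6.4]
tool_pos: [491.0, -178.2, 158.3]
tcp_rot: [180.0, 0.0, 92.1]
ft_force: [-4.3, 1.5, 8.0]
```

At the stop again. Releasing slowly, then clearing and checking.

```bash
python3 -m handwheel '[[0,0,-0.002,0],[0,0,-0.002,0],[0,0,-0.003,0],[0,0,-0.01,0],[0,0,-0.02,0],[0,-0.01,-0.03,0],[0,-0.02,-0.03,0],[0,-0.02,-0.02,0],[0,0,0,0],[0,0,0,0]]'
python3 -m handwheel '[[0,0,0,0],[0,0,0,0],[0,0,0,0],[0,0,0,0],[0,0,0,0],[0,0,0,0],[0,0,0,0],[0,0,0,0],[0,0,0,0],[0,0,0,0]]'|sed -n 1,4p
python3 - <<'E'
from h import *
s=r.sense();im=r.snapshot('wrist');t=r.snapshot('top')
cv2.imwrite('pics/w7.png',np.hstack([cv2.resize(im[:,:,::-1],(400,300)),cv2.resize(t[:,:,::-1],(400,300))]))
C=cam('wrist',s);m=blue(im);n,l,st,_=cv2.connectedComponentsWithStats(m);k=1+np.argmax(st[1:,4])
P=np.array([pix(C,u,v,177)[:2] for v,u in np.argwhere(l==k)],np.float32);print(cv2.minAreaRect(P))
d=np.abs(t[:,:,::-1].astype(int)-cv2.imread('pics/top0.png')).max(2)>40
for nm,(u,v) in dict(red=(328,140),yel=(476,175),blu=(275,188),drop=(270,236),tape=(477,231),cup=(150,343),brush=(495,340)).items():print(nm,d[v-18:v+18,u-18:u+18].sum())
E
```

```text
time: 21.15
tool_pos: [441.3, -180.1, 275.4]
tcp_rot: [179.9, 0.1, 92.0]
ft_force: [0.4, 0.2, -0.6]
finger_gap: 85.6
grip_force: 0.0
time: 22.15
tool_pos: [440.9, -179.9, 274.5]
tcp_rot: [180.0, 0.0, 92.1]
ft_force: [-0.1, 0.6, 0.4]
((557.227294921875, -174.2182159423828), (68.26321411132812, 99.14522552490234), 2.0805327892303467)
red 0
yel 1115
blu 0
drop 0
tape 532
cup 0
brush 923
```

View pics/w7.png

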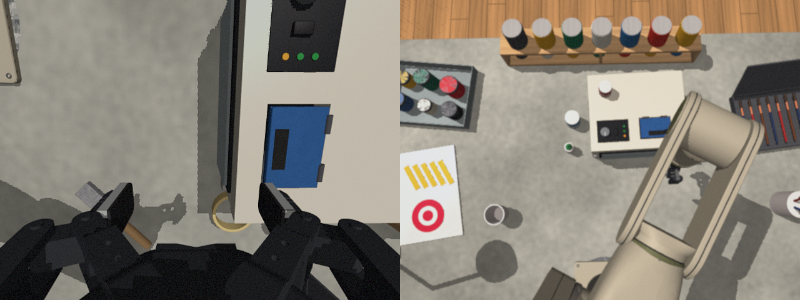

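The cover is shut and back at its original position. The flagged yellow jar, tape and brush are only hidden by the arm in this view. Handing in.

```bash
python3 -c "
from bench import r
print(r.hand_in())"
```

```text
the job is handed in; nothing more can be done
None
```

I popped the cover open, held the amber button fully down for over 4 s, pushed the cover shut until it latched, and handed the job in at about 22 s with the robot clear; the yellow jar, tape and brush were hidden by the arm in the final overhead check, but I felt no contact with them.

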